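Lock the vial tray and lift the carrier level

ROBOT

A 6-joint arm with a two-finger parallel gripper is mounted at the origin on a cart in front of the work surface, level with it; the furniture and walls round the work are solid. World frame = base frame: x ahead of the robot, y to its left, z up, the work surface at z = 0. Lengths are in mm, angles in rad, forces in N, time in s.
With the tool pointing down it reaches from about 300 to 850 mm from the base axis. Payload 5.4 kg.
Tool frame: the origin (TCP) lies between the finger pads, 19 mm behind the fingertips; this is the grasp point; z points along the fingers, y is the line along which they close (so a half turn about z gives the same grasp; the last joint's range is limited). The gripper opens to 85 mm and grips with 20 to 120 N. Pads are 22 mm wide; open, the fingers measure 114 mm over their backs; the gripper's body (76 mm by 85 mm) begins 54 mm behind the grasp point. The pads swing forward as they close: fully open they stand 13 mm farther back than shut.
Start: joints at [-1.325, 0.158, 1.597, -0, 1.386, -0.21], TCP at [253.079, -516.292, 249.999] pointing down, gripper open.
Joint ranges: [-2.91, 2.91], [-0.94, 2.29], [0.18, 2.7], [-1.29, 4.43], [0.17, 2.64], [-3, 3]. Speed limits (rad/s): [2.57, 2.57, 3.14, 3.14, 3.14, 3.14].

INTERFACE

Orientations are given as a unit quaternion [x, y, z, w].
In Python, from plant import env gives the robot as it stands.
- The arm moves only by the tool step_arm, never from a script. Its argument "commands" is a list of rows, each a list of 4 numbers: the shift along the tool's x, y, z in units of 0.25 m (1.0 is 0.25 m), then the turn about the tool's z in units of 2 rad (1.0 is 2 rad). A call has 1 to 12 rows; each row is the pose to reach, as a shift and turn from the pose commanded when the call began, along the tool's axes at that moment; what a row does not reach only later rows make up. A row lasts 1/12 s, in which the tool goes at most 41.7 mm and 7.16 degrees, less where a joint would pass 70% of its speed; a pose out of reach is approached as far as the arm can. A call with a number of a shift or a turn outside -1 to 1 is refused whole. A call with a gripper value outside its range is refused whole. "fingers" is the gripper's target within -1 to 1 (fully open at 1, half-way at 0, shut at -1), set as the call begins (left out, the last holds). The fingers move at their own pace and stop on an object; the grip force is fixed at half the most. Time passes only in rows, so rows that repeat a pose let the fingers close. It gives the time, the measured TCP pose, the force, the opening and the grip force at its end, in the units of the state.
- env.get_obs(): the state, without advancing time (a new reading comes with each control period).
- env.capture(name): name is "side" or "top"; returns a dict with "color" (400x640x3 uint8, red, green, blue), "vertical_fov" (degrees; the focal length in pixels is half the picture's height over the tangent of half this angle, whatever the lens; pixels are square), "cx", "cy" (the principal point, pixels), "rvec" (rotation vector, rad) and "tvec" (3), from world to camera coordinates, as OpenCV has them. Camera axes: x right, y down, z forward; pixel columns grow to the right and rows downward; lengths in mm; the calibration is good to about 2 mm. A picture is of the moment at which its call begins. There is no depth.
- env.job_done(): hands the job in; it is judged then, once.
Trained networks look in a picture, given as the dict that the camera call returned (one of the last four; its "shot" number tells which), for a name from the list of things; names that differ only in an ending like _2 or _b are one class to them, and where a whole thing is asked for, a point or a joint stands for the part that bears it (a point fixed in the world has none). Each returns a list of dicts, best first, with "confidence" (0 to 1); they miss things now and then, are a little off and sometimes report something else, mostly with a low value. They report only what shows in the picture. A call takes as long as a camera call.
- env.look_for(picture, target): "box" ([centre column, centre row, width, height] in pixels, round what is visible of it).
The state is a dict: "time": time; "joints": joint angles; "joint_vel": joint speeds; "joint_efforts": joint torques, N m; "eef_pos": TCP position; "tool_rot": TCP orientation; "wrist_force": force on the tool from outside, world axes, zero at the start; "ft_torque": the same for the moment, N m; "width": finger opening in mm; "gripper_force": force on a finger pad.
Only numpy, scipy, OpenCV 4.12 (cv2) and the standard library are available. Lean on these libraries where they do the work, as an engineer would, in place of code of your own. Each camera call takes 0.05 s, during which the arm holds its last target. There are 200 camera calls.

TASK

Get the vial carrier ready to be carried to the cold cell: push its tray of sample vials fully home, then swing the brass latch all the way shut across the front of the tray. Only when it is latched, lift the carrier by its black handle about 10 cm off the table without tipping it, and finish while still holding it there in the air, level and still, with all three vials standing in the tray and the things round about left where they lie.

Things in the scene. Friction and masses are not known exactly. Their poses are not given: they have to be found in the camera images.
- carrier: Loose vial carrier, 0.7 kg in all: dark base plate 150 x 70 mm on rubber feet, aluminium cheeks 39 mm high along its sides, back stop, bow handle over the middle. Origin: centre of its underside, on the table. x points from the tray's open front to the back stop, z up. x starts roughly along world +y (within 17 degrees), so the tray comes out to the robot's right. Pushed over 5 N it slides.
- carrier_grip (a point): Centre of the handle's black grip, 123 mm above the carrier's underside, over its origin. The grip is a straight bar along the carrier's y, 18 mm thick along x, 22 mm high, 52 mm long, between two steel uprights 36 mm either side of the middle. Vial tops pass below it at 62 mm: fingers may reach 40 mm below its centre.
- tray: White tray with three bored holes, loose in the carrier's channel, guided by the cheeks and their lips with 1.5 mm play: it can only slide along the carrier's x. 134 x 50 mm, 22 mm high, its top 34 mm above the table; bores 17 mm deep. Origin: centre of its underside, over the carrier's origin when fully home against the back stop; starts 25 to 55 mm out to the front. Sliding takes about 1.2 N.
- tray_front (a point): Middle of the outer face of the tray's aluminium front plate, the face to push on, facing the carrier's -x and moving with the tray, 24 mm above the table; plate 50 mm wide, upright, 12 to 34 mm above the table. With the tray home it lies 71 mm from the carrier's origin along -x.
- latch (a joint): Hinge of the brass swing latch (rad): 0 = shut, the bar across the tray's front; grows as it opens; 1.57 = the bar points straight out (carrier's -x); at most 2.2. Starts 1.65 to 2.1. Seen from above it shuts clockwise. Friction 0.03 N m; it stays where it is left. With the tray over 2 mm short of home the bar strikes its front plate and cannot shut; shut, it keeps the tray in.
- latch_hinge (a point): The latch's upright pivot axis, 28 mm above the table, the bar's mid height; fixed on the carrier at x -76 mm, y -32 mm (its front corner on the side away from the robot). The bar is 6 mm thick, 10 mm high, and reaches 64 mm from the pivot.
- latch_knob (a point): Top centre of the red upright knob on the latch bar, 64 mm above the table, 58 mm from the pivot axis; knob diameter 13 mm, its red part 24 mm high (40 to 64 mm above the table). At latch angle a it lies from the pivot by 58 mm x (-sin a, cos a) in the carrier's x and y.
- sample_pink: a glass vial, 19 mm in diameter and 45 mm high, standing loose in the tray's front (nearest the front plate) bore; origin at the centre of its bottom, z up its axis; pink contents, blue cap
- sample_clear: a glass vial, 19 mm in diameter and 45 mm high, standing loose in the tray's middle bore; origin at the centre of its bottom, z up its axis; clear contents, white cap
- sample_pink_b: a glass vial, 19 mm in diameter and 45 mm high, standing loose in the tray's rear bore; origin at the centre of its bottom, z up its axis; pink contents, blue cap
- red_driver: bystander: red-handled ball driver, 212 mm long and 25 mm thick, lying; origin under its middle
- hexkey: bystander: steel hex key, 85 x 33 x 5 mm, lying; origin under its middle
- tee: bystander: coaxial tee adapter, 48 x 33 x 14 mm; origin under its middle
- memory_stick: bystander: black and silver memory stick, 48 x 16 x 8 mm; origin under its middle
- objective_tub: bystander: frosted objective tub, 44 mm across and 64 mm high, standing; origin under its middle

How it is judged (in metres and radians):
On the way, in this order (a step that is already met when the one before it is completed fails the run):
1. the tray is fully home (within 3.5 mm) while the latch is still open (x of tray_front in the frame of carrier above -0.0745 m and value of joint latch above 0.8 rad and height (world z) of carrier below 0.01 m), for 0.1 s.
2. the latch is shut across the tray (within 0.12 rad), the carrier still on the table (x of tray_front in the frame of carrier above -0.0745 m and value of joint latch below 0.12 rad and height (world z) of carrier below 0.01 m), for 0.2 s.
At the end, for the whole second after the job is handed in: Held by the handle (TCP within 35 mm of the grip's centre, fingers over 3 N), underside 60 to 180 mm up, tilt under 4 degrees, slower than 20 mm/s and 0.12 rad/s; tray within 3.5 mm of home, latch within 0.12 rad of shut, all vials standing in their bores (tilt under 17 degrees) (height (world z) of carrier between 0.06 and 0.18 m and angle between carrier's own z axis and vertical below 0.07 rad and contact force between the fingers and carrier above 3 N and distance between the grasp point and carrier_grip below 0.035 m and linear speed of carrier below 0.02 m/s and angular speed of carrier below 0.12 rad/s and x of tray_front in the frame of carrier above -0.0745 m and value of joint latch below 0.12 rad and z of each of sample_pink, sample_clear, sample_pink_b in the frame of tray_front below 0.004 m and angle between each of sample_pink, sample_clear, sample_pink_b's own z axis and vertical below 0.3 rad); the arm keeps its last pose, push and grip.
It fails at once if the carrier is lifted while the latch is open (height (world z) of carrier above 0.02 m and value of joint latch above 0.3 rad).
It fails at once if the carrier is tipped more than 20 degrees (angle between carrier's own z axis and vertical above 0.35 rad).
It fails at once if a vial falls over (angle between any of sample_pink, sample_clear, sample_pink_b's own z axis and vertical above 0.6 rad).
It fails at once if a bystander is pushed about (moved over 25 mm) (distance of any of red_driver, hexkey, tee, memory_stick, objective_tub from where it was at the start of the episode above 0.025 m).
It also fails if it takes over 64 s, if anything falls off the work surface, if the arm or the gripper's body presses on something with over 40 N, if the wrist force passes 120 N, or if a joint passes its speed limit or range.

## Working session

There is one attempt and no reset: what is moved stays moved. The work goes in short steps, Python scripts to look and compute and a tool call to move; the robot and the scene stay as the last step left them, time stands still between calls to the robot, and variables do not carry over. Pictures are saved under pics/ and viewed, at most 10 in all, crops included, and the job is handed in when it is done.

Besides the shell and the picture viewer there is one more tool, called after "Request:" as name([rows], argument=value, ...), one row to a line, values as JSON. step_arm: Moves the arm, as the interface text tells. Its arguments: {"type":"object","properties":{"commands":{"type":"array"},"fingers":{"type":"number"}},"required":["commands"]}

```bash
mkdir -p pics; cat > h.py <<'E'
import numpy as np, cv2, pickle
from plant import env
def cam(p):
    h,w=p["color"].shape[:2]; f=h/2/np.tan(np.radians(p["vertical_fov"])/2)
    return np.array([[f,0,p["cx"]],[0,f,p["cy"]],[0,0,1]]),np.array(p["rvec"],float),np.array(p["tvec"],float)
def proj(p,X):
    K,r,t=cam(p); return cv2.projectPoints(np.array(X,float).reshape(-1,1,3),r,t,K,None)[0].reshape(-1,2)
def ray(p,uv,z):
    K,r,t=cam(p); R=cv2.Rodrigues(r)[0]; d=R.T@np.linalg.inv(K)@[uv[0],uv[1],1]; c=-R.T@t.ravel()
    return c+d*(z-c[2])/d[2]
def save(p,name): cv2.imwrite("pics/"+name,cv2.cvtColor(p["color"],cv2.COLOR_RGB2BGR))
E
python3 - <<'E'
from h import *
P={n:env.capture(n) for n in("top","side")}
for n,p in P.items():
    save(p,n+"0.png"); K,r,t=cam(p); print(n,K[0,0],(-cv2.Rodrigues(r)[0].T@t.ravel()).round(0))
    for k in["carrier","carrier_grip","tray","tray_front","latch","latch_hinge","latch_knob","sample_pink","sample_clear","red_driver","hexkey","tee","memory_stick","objective_tub"]:
        print(n,k,[(np.round(d["box"]).astype(int).tolist(),round(d["confidence"],2)) for d in env.look_for(p,k)[:2]])
print(env.get_obs()["tool_rot"])
pickle.dump(P,open("p0.pkl","wb"))
E
```

```text
top 477.6685275952762 [ 163.   31. 1885.]
top carrier [([280, 217, 58, 26], 0.58)]
top carrier_grip [([274, 219, 41, 28], 0.87)]
top tray [([279, 220, 35, 20], 0.81)]
top tray_front [([279, 220, 39, 18], 0.74)]
top latch []
top latch_hinge [([269, 182, 2, 8], 0.2)]
top latch_knob []
top sample_pink [([280, 218, 55, 28], 0.38)]
top sample_clear []
top red_driver [([195, 231, 54, 11], 0.5)]
top hexkey []
top tee []
top memory_stick [([442, 226, 10, 4], 0.46)]
top objective_tub []
side 435.8013044053546 [ 408. 1347.  619.]
side carrier [([336, 248, 39, 56], 0.9)]
side carrier_grip [([334, 248, 40, 56], 0.61)]
side tray [([338, 252, 27, 30], 0.72)]
side tray_front [([338, 254, 25, 16], 0.66)]
side latch []
side latch_hinge []
side latch_knob []
side sample_pink [([343, 237, 8, 9], 0.55), ([335, 250, 5, 9], 0.42)]
side sample_clear [([340, 243, 5, 13], 0.6)]
side red_driver [([342, 326, 9, 49], 0.9)]
side hexkey []
side tee []
side memory_stick []
side objective_tub [([356, 189, 9, 18], 0.69)]
[ 9.74141235e-01  2.25939937e-01  1.22783080e-05 -5.70169370e-07]
```

View pics/top0.png

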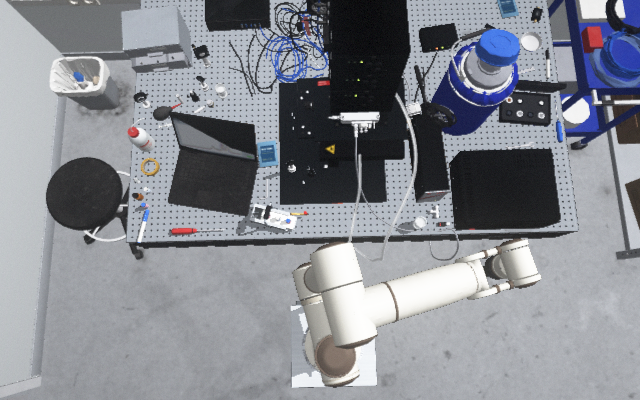

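View pics/side0.png

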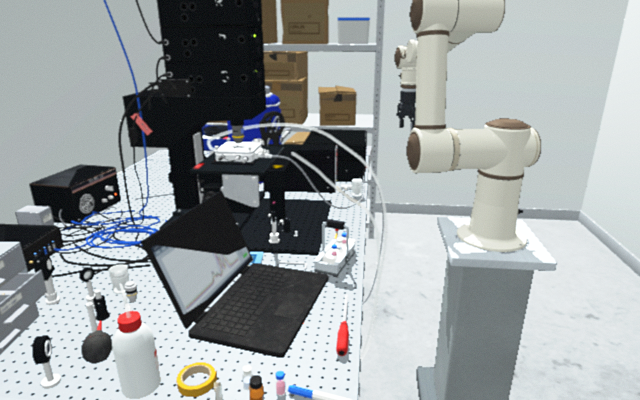

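Top view: the carrier sits near (275,218), and the red driver lies to its left at (195,231). In the side view the carrier is near (336,248). Both are small, so I'll enlarge them.

```bash
python3 - <<'E'
from h import *
P=pickle.load(open("p0.pkl","rb"))
for X in[[163,31,0],[263,31,0],[163,131,0]]: print(proj(P["top"],[X]).round(1),proj(P["side"],[X]).round(1))
print(ray(P["top"],(275,218),30).round(0),ray(P["side"],(336,255),30).round(0))
a=P["top"]["color"][200:240,235:315]; b=P["side"]["color"][215:279,301:371]
a=cv2.resize(a,(800,400),interpolation=cv2.INTER_CUBIC); b=cv2.resize(b,(656,600),interpolation=cv2.INTER_CUBIC)
cv2.imwrite("pics/a.png",a[:,:,::-1]);cv2.imwrite("pics/b.png",b[:,:,::-1])
E
```

```text
[[323.5 300.8]] [[441.4 238.2]]
[[322.8 274.6]] [[410.2 236.7]]
[[297.6 301.5]] [[446.2 252.4]]
[486. 213.  30.] [490. 241.  30.]
```

View pics/a.png

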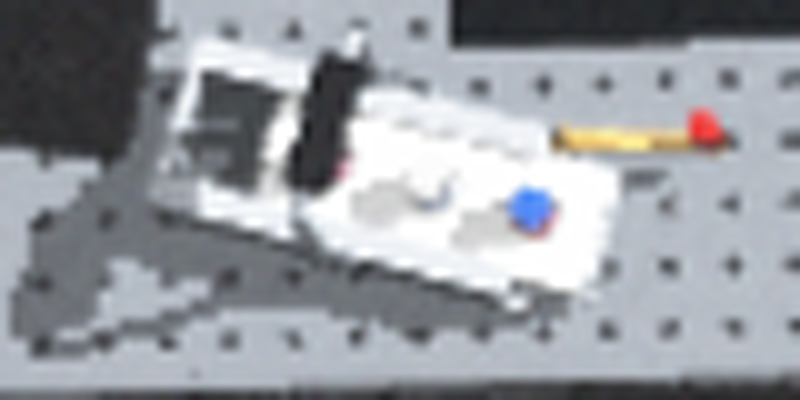

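View pics/b.png

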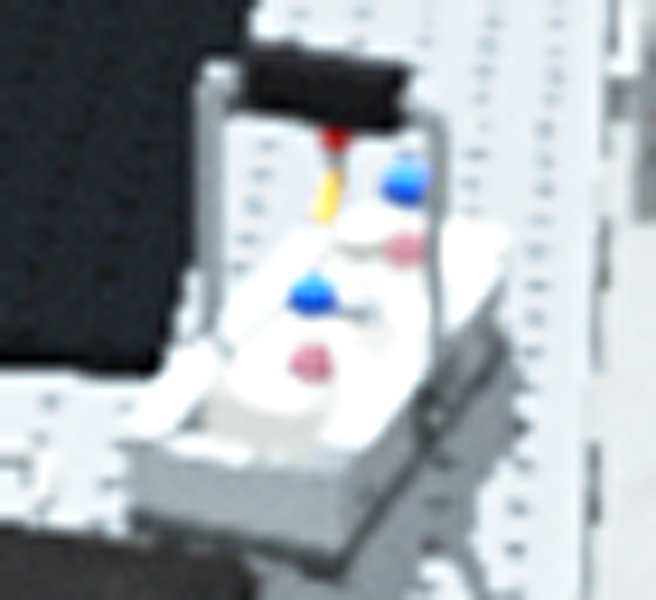

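The top crop shows the carrier at about 15° yaw with the tray out to the right. The grip is at crop (330,122), the knob at (708,128), the front vial's cap at (530,210), and the tray front corners at (620,170) and (595,297). In the side crop the grip is at (327,90), the knob at (337,138), and the caps at (407,183) and (312,297).

```bash
cat > fit.py <<'E'
from h import *
from scipy.optimize import least_squares
P=pickle.load(open("p0.pkl","rb"))
T=lambda u,v:(u/10+234.55,v/10+199.55)
S=lambda u,v:(u/9.37+300.55,v/9.375+214.55)
def W(q,L): 
    c,s=np.cos(q[2]),np.sin(q[2]); return [q[0]+c*L[0]-s*L[1],q[1]+s*L[0]+c*L[1],L[2]]
def model(q):
    x,y,th,off,a,sp=q
    k=lambda z:(-76-58*np.sin(a),-32+58*np.cos(a),z)
    F=[("top",T(330,122),(0,0,125),"grip"),("top",T(708,128),k(56),"knob"),("top",T(530,210),(-off-sp,0,60),"capF"),
     ("top",T(195,42),(75,-35,39),"back-"),("top",T(160,205),(75,35,39),"back+"),("top",T(620,168),(-71-off,-25,34),"front-"),("top",T(595,297),(-71-off,25,34),"front+"),
     ("side",S(327,88),(0,0,123),"grip"),("side",S(337,138),k(58),"knob"),("side",S(407,183),(-off-sp,0,58),"capF"),("side",S(312,295),(-off+sp,0,58),"capB"),
     ("side",S(130,450),(75,-35,39),"back-"),("side",S(340,560),(75,35,4),"back+bot")]
    return [(n,l,np.array(uv)-proj(P[n],[W(q,X)])[0]) for n,uv,X,l in F]
f=lambda q:np.concatenate([r for _,_,r in model(q)])
s=least_squares(f,[490,230,1.3,40,1.8,40],x_scale=[10,10,.1,10,.1,10],loss="soft_l1")
if __name__=="__main__":
    for n,l,r in model(s.x): print(n,l,r.round(2))
    q=s.x; print(q.round(3)); a=q[4]
    for nm,L in dict(grip=(0,0,123),front=(-71-q[3],0,24),hinge=(-76,-32,28),knob=(-76-58*np.sin(a),-32+58*np.cos(a),64)).items(): print(nm,np.round(W(q,L),1))
E
python3 fit.py; python3 - <<'E'
from h import *
P=pickle.load(open("p0.pkl","rb"))
for uv in[(195,231),(220,231),(442,226)]: print(ray(P["top"],uv,8).round(0))
E
```

```text
top grip [ 0.   -0.35]
top knob [-0.12 -0.02]
top capF [-0.31  0.81]
top back- [-0.07  0.73]
top back+ [1.33 0.05]
top front- [-0.49 -0.16]
top front+ [0.28 0.52]
side grip [-0.27 -0.  ]
side knob [-0.04  4.48]
side capF [-0.03 -0.41]
side capB [-0.3  -0.33]
side back- [0.48 2.3 ]
side back+bot [-0.87 -2.02]
[493.035 231.875   1.297  31.65    1.804  42.296]
grip [493.  231.9 123. ]
front [465.3 133.   24. ]
hinge [503.3 150.1  28. ]
knob [501.   92.1  64. ]
[446. 533.   8.]
[444. 434.   8.]
[ 441. -446.    8.]
```

```bash
cat >> h.py <<'E'
from scipy.spatial.transform import Rotation as Ro
def rel(targets,start=None):
    """targets: (x,y,z,yaw) world -> rows in tool units; start same form"""
    if start is None:
        o=env.get_obs(); R=Ro.from_quat(o["tool_rot"]).as_matrix(); p=np.array(o["eef_pos"]); yaw=np.arctan2(R[1,0],R[0,0])
    else:
        yaw=start[3]; p=np.array(start[:3]); c,s=np.cos(yaw),np.sin(yaw); R=np.array([[c,s,0],[s,-c,0],[0,0,-1]])
    out=[np.r_[R.T@(np.array(t[:3])-p)/250,-((t[3]-yaw+np.pi)%(2*np.pi)-np.pi)/2].round(3).tolist() for t in targets]
    print("at",p.round(1),round(yaw,3)); print(*out,sep="\n")
E
python3 - <<'E'
from fit import *
q=s.x; p=W(q,(-150,5,0)); print(p)
o=env.get_obs(); A=(330,-250,280,.8);B=(380,-20,280,1.297);C=(p[0],p[1],150,1.297)
rel([A]); rel([B],A); rel([C],B)
E
```

```text
[np.float64(447.716907447602), np.float64(88.79734039104423), 0]
at [ 253.1 -516.3  250. ] 0.456
[0.745, -0.821, -0.12, -0.172]
at [ 330 -250  280] 0.8
[0.799, -0.497, 0.0, -0.248]
at [380 -20 280] 1.297
[0.492, 0.143, 0.52, -0.0]
```

Request:
step_arm([
  [0.25,-0.274,-0.08,-0.06],
  [0.745,-0.821,-0.12,-0.172],
  [0.745,-0.821,-0.12,-0.172],
  [0.745,-0.821,-0.12,-0.172],
  [0.745,-0.821,-0.12,-0.172],
  [0.745,-0.821,-0.12,-0.172],
  [0.745,-0.821,-0.12,-0.172],
  [0.745,-0.821,-0.12,-0.172],
  [0.745,-0.821,-0.12,-0.172],
], fingers=-1)

```text
time: 2.25
eef_pos: [330.4, -249.2, 280.5]
tool_rot: [0.921, 0.391, 0.0, 0.001]
wrist_force: [1.0, -0.7, 0.9]
width: 0.2
gripper_force: 0.0
```

Request:
step_arm([
  [0.799,-0.497,0,-0.248],
  [0.799,-0.497,0,-0.248],
  [0.799,-0.497,0,-0.248],
  [0.799,-0.497,0,-0.248],
  [0.799,-0.497,0,-0.248],
  [0.799,-0.497,0,-0.248],
  [0.799,-0.497,0,-0.248],
  [0.799,-0.497,0,-0.248],
  [0.799,-0.497,0,-0.248],
])

```text
time: 3.0
eef_pos: [380.2, -21.3, 279.9]
tool_rot: [0.798, 0.603, -0.0, 0.0]
wrist_force: [-0.7, 0.2, -0.6]
width: -0.1
gripper_force: 0.0
```

Request:
step_arm([
  [0.492,0.143,0.52,0],
  [0.492,0.143,0.52,0],
  [0.492,0.143,0.52,0],
  [0.492,0.143,0.52,0],
  [0.492,0.143,0.52,0],
  [0.492,0.143,0.52,0],
  [0.492,0.143,0.52,0],
  [0.492,0.143,0.52,0],
])

```text
time: 3.67
eef_pos: [448.7, 86.8, 151.1]
tool_rot: [0.798, 0.603, 0.0, 0.001]
wrist_force: [-0.4, -0.1, -0.0]
width: -0.3
gripper_force: 0.0
```

Request:
step_arm([
  [0,0,0.1,0],
  [0,0,0.25,0],
  [0,0,0.35,0],
  [0,0,0.42,0],
  [0,0,0.452,0],
  [0,0,0.452,0],
])

```text
time: 4.17
eef_pos: [447.4, 87.4, 36.7]
tool_rot: [0.798, 0.603, -0.001, -0.0]
wrist_force: [0.2, 0.4, 1.3]
width: -0.0
gripper_force: 0.0
```

```bash
python3 - <<'E'
from fit import *
P2={n:env.capture(n) for n in("top","side")}; pickle.dump(P2,open("p1.pkl","wb"))
o=env.get_obs();print(o["eef_pos"],proj(P2["side"],[o["eef_pos"]]),proj(P2["top"],[o["eef_pos"]]))
a=P2["top"]["color"][200:240,235:315]; b=P2["side"]["color"][200:260,310:370]
a=cv2.resize(a,(800,400)[:2],interpolation=cv2.INTER_CUBIC)[:, :]; b=cv2.resize(b,(480,480),interpolation=cv2.INTER_CUBIC)
a=cv2.resize(P2["top"]["color"][195:245,262:302],(320,400),interpolation=cv2.INTER_CUBIC)
a=cv2.copyMakeBorder(a,0,80,0,0,cv2.BORDER_CONSTANT)
cv2.imwrite("pics/c.png",np.hstack([b,a])[:,:,::-1])
E
```

```text
[449.29196236  87.73082342  38.63005353] [[352.86403792 230.55930385]] [[307.00193532 226.16910387]]
```

View pics/c.png

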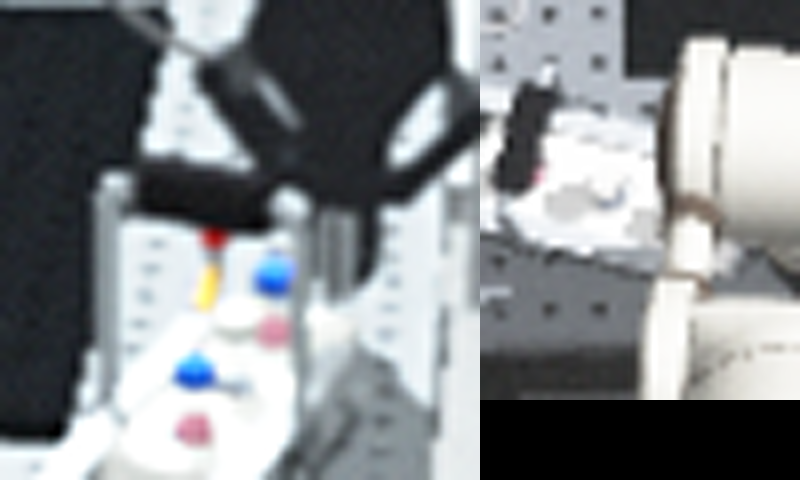

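Side crop: the closed fingers at (345,250) stand just beyond the tray front, in line with the tray. I'll push along tool +x.

Request:
step_arm([
  [0.04,0,0,0],
  [0.08,0,0,0],
  [0.11,0,0,0],
  [0.13,0,0,0],
  [0.15,0,0,0],
  [0.165,0,0,0],
  [0.18,0,0,0],
  [0.195,0,0,0],
  [0.21,0,0,0],
  [0.21,0,0,0],
])

```text
time: 5.1
eef_pos: [462.3, 139.6, 37.0]
tool_rot: [0.797, 0.604, 0.0, -0.0]
wrist_force: [0.7, 0.3, 0.5]
width: -0.3
gripper_force: 0.0
```

Request:
step_arm([
  [0.01,0,0,0],
  [0.02,0,0,0],
  [0.03,0,0,0],
  [0.03,0,0,0],
])

```text
time: 5.43
eef_pos: [464.2, 146.6, 36.9]
tool_rot: [0.797, 0.604, 0.0, -0.0]
wrist_force: [0.1, -0.7, -0.4]
width: -0.1
gripper_force: 0.0
```

Request:
step_arm([
  [0.008,0,0,0],
  [0.016,0,0,0],
  [0.016,0,0,0],
])

```text
time: 5.68
eef_pos: [465.3, 150.4, 37.0]
tool_rot: [0.797, 0.604, 0.0, -0.0]
wrist_force: [0.2, 0.8, -0.7]
width: -0.2
gripper_force: 0.0
```

Request:
step_arm([
  [0.006,0,0,0],
  [0.012,0,0,0],
  [0.012,0,0,0],
])

```text
time: 5.93
eef_pos: [466.1, 153.2, 37.0]
tool_rot: [0.797, 0.604, 0.0, -0.0]
wrist_force: [-0.2, -0.6, 0.3]
width: 0.0
gripper_force: 0.0
```

Request:
step_arm([
  [0.006,0,0,0],
  [0.012,0,0,0],
  [0.012,0,0,0],
])

```text
time: 6.18
eef_pos: [466.8, 155.7, 37.0]
tool_rot: [0.797, 0.604, -0.0, 0.0]
wrist_force: [-0.9, -3.1, 1.4]
width: -0.3
gripper_force: 1.6
```

Request:
step_arm([
  [0.006,0,0,0],
  [0.01,0,0,0],
  [0.01,0,0,0],
])

```text
time: 6.43
eef_pos: [467.4, 157.7, 37.0]
tool_rot: [0.797, 0.604, -0.001, 0.0]
wrist_force: [-1.7, -5.2, 2.5]
width: 0.2
gripper_force: 2.6
```

```bash
python3 - <<'E'
from fit import *
P2={n:env.capture(n) for n in("top","side")}; pickle.dump(P2,open("p2.pkl","wb"))
print(env.get_obs()["wrist_force"],env.get_obs()["eef_pos"])
b=cv2.resize(P2["side"]["color"][215:279,301:371],(656,600),interpolation=cv2.INTER_CUBIC)
cv2.imwrite("pics/d.png",b[:,:,::-1])
for k in["sample_pink","sample_clear","carrier_grip"]: print([(np.round(d["box"],1).tolist(),round(d["confidence"],2)) for d in env.look_for(P2["side"],k)[:2]])
E
```

```text
[-1.81488084 -4.61340696  1.67623288] [467.40094981 157.7339839   37.0015882 ]
[([330.9, 256.5, 7.5, 7.2], 0.65), ([340.6, 243.1, 4.1, 4.3], 0.59)]
[]
[([332.1, 248.1, 40.0, 57.6], 0.72)]
```

View pics/d.png

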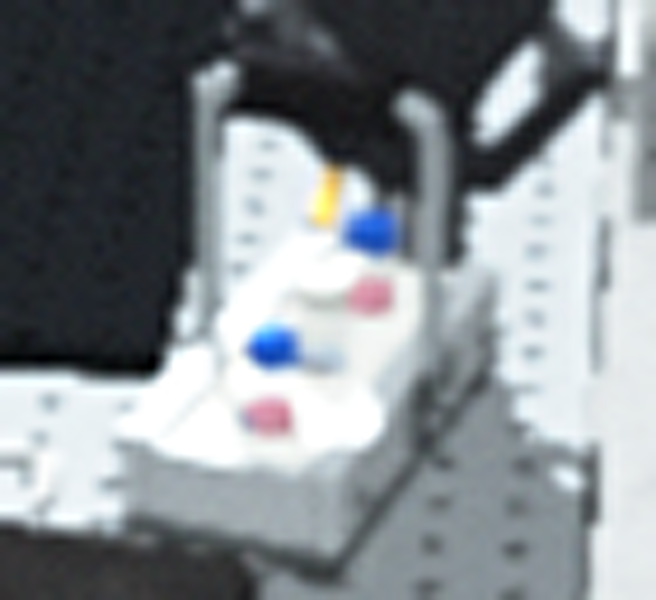

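The tray is home: the rear cap moved from (312,297) to (270,345), the push force rose to about 5 N, and the handle hasn't moved. Next I back off, rise, and go round to the far side of the knob.

```bash
cat > latch.py <<'E'
from fit import *
q=s.x.copy(); q[:2]+=[.3,1]
def pose(a,d,z): 
    k=(-76-58*np.sin(a)-d*np.cos(a),-32+58*np.cos(a)-d*np.sin(a),z); return (*W(q,k),q[2]+a)
E
python3 - <<'E'
from latch import *
o=env.get_obs(); p=o["eef_pos"]; c=(p[0]-.27*15,p[1]-.963*15,37,1.297)
up=(c[0],c[1],160,1.297); st=pose(1.804,34,160)
print("up/back"); rel([c,up]); print("over"); rel([st],up); print("down"); rel([pose(1.804,34,63)],st)
E
```

```text
up/back
at [467.4 157.7  37. ] 1.296
[-0.06, 0.0, 0.0, -0.0]
[-0.061, -0.0, -0.492, -0.0]
over
at [463.3 143.3 160. ] 1.297
[-0.121, 0.333, 0.0, -0.902]
down
at [535.3  91.7 160. ] 3.101
[0.0, 0.0, 0.388, -0.0]
```

Request:
step_arm([
  [-0.03,0,0,0],
  [-0.06,0,0,0],
  [-0.06,0,0,0],
  [-0.06,0,-0.15,0],
  [-0.06,0,-0.3,0],
  [-0.06,0,-0.45,0],
  [-0.06,0,-0.49,0],
  [-0.06,0,-0.49,0],
])

```text
time: 7.35
eef_pos: [466.3, 144.1, 163.5]
tool_rot: [0.797, 0.603, 0.004, 0.002]
wrist_force: [-0.3, -0.4, -0.3]
width: -0.4
gripper_force: 0.0
```

Request:
step_arm([
  [-0.12,0.333,0,-0.9],
  [-0.12,0.333,0,-0.9],
  [-0.12,0.333,0,-0.9],
  [-0.12,0.333,0,-0.9],
  [-0.12,0.333,0,-0.9],
  [-0.12,0.333,0,-0.9],
  [-0.12,0.333,0,-0.9],
  [-0.12,0.333,0,-0.9],
  [-0.12,0.333,0,-0.9],
  [-0.12,0.333,0,-0.9],
  [-0.12,0.333,0,-0.9],
  [-0.12,0.333,0,-0.9],
])

```text
time: 8.35
eef_pos: [534.1, 92.4, 156.9]
tool_rot: [0.169, 0.986, -0.0, -0.002]
wrist_force: [-1.1, -0.4, 0.1]
width: 0.0
gripper_force: 0.0
```

```bash
python3 -c "
from latch import *
rel([pose(1.804,34,160),pose(1.804,34,63)]); P2=env.capture('top')
print([d['box'] for d in env.look_for(P2,'carrier_grip')[:1]])"
```

```text
at [534.1  92.4 156.9] 2.802
[-0.005, -0.001, -0.012, -0.15]
[-0.007, -0.001, 0.376, -0.15]
[[264.8, 216.9, 25.6, 25.9]]
```

Request:
step_arm([
  [-0.005,0,0,-0.05],
  [-0.005,0,0.1,-0.1],
  [-0.005,0,0.2,-0.15],
  [-0.005,0,0.28,-0.15],
  [-0.006,0,0.34,-0.15],
  [-0.007,0,0.376,-0.15],
  [-0.007,0,0.376,-0.15],
])

```text
time: 9.03
eef_pos: [534.7, 91.9, 62.3]
tool_rot: [0.024, 1.0, 0.0, -0.003]
wrist_force: [-0.2, 0.1, 0.3]
width: 0.0
gripper_force: 0.0
```

```bash
python3 - <<'E'
from latch import *
P2={n:env.capture(n) for n in("top","side")}
rel([pose(1.804,17,63)])
print(proj(P2["side"],[env.get_obs()["eef_pos"]]),[(d["box"],d["confidence"]) for d in env.look_for(P2["side"],"latch_knob")])
a=cv2.resize(P2["top"]["color"][195:245,250:310],(432,360),interpolation=cv2.INTER_CUBIC)
b=cv2.resize(P2["side"]["color"][215:265,310:360],(360,360),interpolation=cv2.INTER_CUBIC)
cv2.imwrite("pics/e.png",np.hstack([b,a])[:,:,::-1])
E
```

```text
at [537.   91.8  65.4] 3.094
[0.075, -0.001, 0.009, -0.004]
[[325.21463106 222.09732969]] []
```

View pics/e.png

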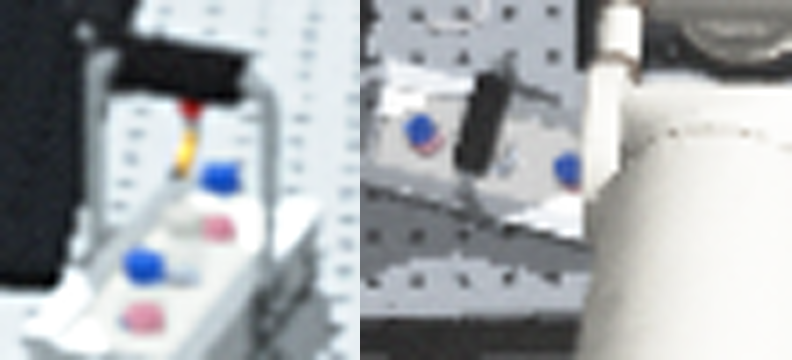

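Side crop: the knob is at (190,110), unmoved. The fingers are hidden behind the black grip, at the projected place just to the left of the knob. Now the sweep.

```bash
python3 - <<'E'
from latch import *
o=env.get_obs(); st=(535.0,91.8,63,3.098)
rel([pose(1.804,25,63),pose(1.804,18,63)]+[pose(a,15,63) for a in np.linspace(1.75,.95,9)],st)
s2=pose(.95,15,63); print(); rel([pose(a,15,63) for a in np.linspace(.87,.07,11)],s2)
E
```

```text
at [535.   91.8  63. ] 3.098
[0.035, -0.0, 0.0, -0.002]
[0.063, -0.0, 0.0, -0.002]
[0.088, -0.003, 0.0, 0.025]
[0.111, -0.007, 0.0, 0.075]
[0.135, -0.008, 0.0, 0.125]
[0.159, -0.007, 0.0, 0.175]
[0.183, -0.004, 0.0, 0.225]
[0.206, 0.002, 0.0, 0.275]
[0.228, 0.01, 0.0, 0.325]
[0.25, 0.021, 0.0, 0.375]
[0.271, 0.033, 0.0, 0.425]

at [467.8 103.   63. ] 2.247
[0.019, -0.004, 0.0, 0.04]
[0.038, -0.007, 0.0, 0.08]
[0.057, -0.008, 0.0, 0.12]
[0.076, -0.007, 0.0, 0.16]
[0.095, -0.005, 0.0, 0.2]
[0.114, -0.001, 0.0, 0.24]
[0.132, 0.004, 0.0, 0.28]
[0.15, 0.01, 0.0, 0.32]
[0.168, 0.018, 0.0, 0.36]
[0.185, 0.027, 0.0, 0.4]
[0.201, 0.038, 0.0, 0.44]
```

Request:
step_arm([
  [0.035,0,0,0],
  [0.063,0,0,0],
  [0.088,-0.003,0,0.025],
  [0.111,-0.007,0,0.075],
  [0.135,-0.008,0,0.125],
  [0.159,-0.007,0,0.175],
  [0.183,-0.004,0,0.225],
  [0.206,0.002,0,0.275],
  [0.228,0.01,0,0.325],
  [0.25,0.021,0,0.375],
  [0.271,0.033,0,0.425],
  [0.271,0.033,0,0.425],
])

```text
time: 10.18
eef_pos: [468.6, 103.6, 65.9]
tool_rot: [0.434, 0.901, 0.0, -0.0]
wrist_force: [-1.1, -0.5, -0.7]
width: -0.2
gripper_force: 0.0
```

```bash
python3 - <<'E'
from latch import *
P2={n:env.capture(n) for n in("top","side")}
print(env.get_obs()["wrist_force"].round(1))
rel([pose(a,15,63) for a in np.linspace(.87,.07,11)])
b=P2["side"]["color"][215:265,310:360].astype(int); m=(b[...,0]>130)&(b[...,1]<60)&(b[...,2]<60)
v,u=np.nonzero(m); print(m.sum(),u.mean()+310 if len(u) else 0,v.mean()+215 if len(v) else 0)
for a in(1.8,.95,.8): 
    k=pose(a,0,58); print(a,proj(P2["side"],[k[:3]]))
E
```

```text
[-0.8 -1.2  0.1]
at [469.6 103.2  66. ] 2.249
[0.023, -0.01, 0.012, 0.041]
[0.042, -0.013, 0.012, 0.081]
[0.061, -0.014, 0.012, 0.121]
[0.08, -0.013, 0.012, 0.161]
[0.099, -0.011, 0.012, 0.201]
[0.118, -0.007, 0.012, 0.241]
[0.137, -0.002, 0.012, 0.281]
[0.155, 0.004, 0.012, 0.321]
[0.172, 0.012, 0.012, 0.361]
[0.189, 0.021, 0.012, 0.401]
[0.205, 0.032, 0.012, 0.441]
11 349.54545454545456 230.1818181818182
1.8 [[336.50454467 224.91802173]]
0.95 [[349.69132268 228.37682616]]
0.8 [[351.17000773 229.41207601]]
```

The knob is at column 349.5, so the latch is at about 0.95 rad as planned.

Request:
step_arm([
  [0.021,-0.006,0.006,0.04],
  [0.04,-0.009,0.01,0.08],
  [0.059,-0.01,0.01,0.12],
  [0.078,-0.009,0.01,0.16],
  [0.097,-0.007,0.01,0.2],
  [0.116,-0.003,0.01,0.24],
  [0.134,0.002,0.01,0.28],
  [0.152,0.008,0.01,0.32],
  [0.17,0.016,0.01,0.36],
  [0.187,0.025,0.01,0.4],
  [0.203,0.036,0.01,0.44],
  [0.203,0.036,0.01,0.44],
])

```text
time: 11.28
eef_pos: [445.2, 148.7, 63.2]
tool_rot: [0.776, 0.631, 0.0, 0.0]
wrist_force: [-0.5, -0.4, -0.7]
width: -0.2
gripper_force: 0.0
```

Request:
step_arm([
  [0.006,0,0,0.015],
  [0.012,0,0,0.03],
  [0.012,0,0,0.03],
])

```text
time: 11.53
eef_pos: [445.9, 151.2, 63.1]
tool_rot: [0.793, 0.609, 0.0, 0.0]
wrist_force: [-0.2, -0.1, -0.7]
width: 0.1
gripper_force: 0.0
```

Request:
step_arm([
  [0.006,0,0,0],
  [0.012,0,0,0],
  [0.012,0,0,0],
])

```text
time: 11.78
eef_pos: [446.3, 153.5, 63.0]
tool_rot: [0.794, 0.609, -0.001, 0.0]
wrist_force: [-1.8, -4.6, 2.5]
width: 0.3
gripper_force: 2.4
```

Request:
step_arm([
  [0.006,0,0,0],
  [0.008,0,0,0],
  [0.008,0,0,0],
])

```text
time: 12.03
eef_pos: [446.6, 155.2, 63.0]
tool_rot: [0.794, 0.609, -0.001, 0.0]
wrist_force: [-2.4, -5.5, 3.6]
width: -0.4
gripper_force: 2.9
```

Request:
step_arm([
  [-0.03,0,0,0],
  [-0.08,0,0,0],
  [-0.08,0,-0.15,0],
  [-0.08,0,-0.3,0],
  [-0.08,0,-0.45,0],
  [-0.08,0,-0.6,0],
  [-0.2,0,-0.6,0],
  [-0.35,0,-0.6,0],
  [-0.5,0,-0.6,0],
  [-0.6,0,-0.6,0],
  [-0.6,0,-0.6,0],
], fingers=1)

```text
time: 12.95
eef_pos: [407.1, 7.9, 213.2]
tool_rot: [0.795, 0.606, -0.0, 0.001]
wrist_force: [-0.6, -0.1, -0.1]
width: 85.3
gripper_force: 0.0
```

```bash
python3 - <<'E'
from latch import *
P2={n:env.capture(n) for n in("top","side")}; pickle.dump(P2,open("p3.pkl","wb"))
a=cv2.resize(P2["top"]["color"][195:245,240:300],(432,360),interpolation=cv2.INTER_CUBIC)
b=cv2.resize(P2["side"]["color"][215:265,310:360],(360,360),interpolation=cv2.INTER_CUBIC)
cv2.imwrite("pics/f.png",np.hstack([b,a])[:,:,::-1])
k=pose(0,0,60)[:3]; g=W(q,(0,0,125))
for X in(k,g): print([(proj(P2[n],[X])[0]-o)*7.2 for n,o in(("side",[310,215]),("top",[240,195]))])
E
```

```text
[array([305.12486237, 144.97562429]), array([333.84425127, 224.95832798])]
[array([184.2430024 ,  60.64728054]), array([196.42422802, 122.5825365 ])]
```

View pics/f.png

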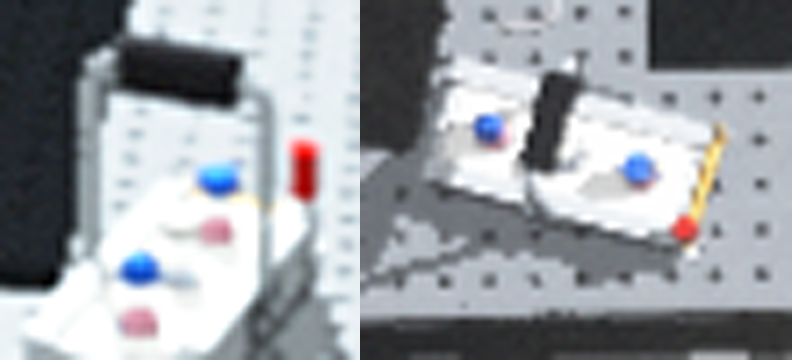

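The latch is shut: in the top crop the brass bar crosses the tray front from (720,130) to (685,230), with the knob at the near corner. The grip centre is at (551,121), about 3 mm farther along +y than the fit. Next is the grasp.

```bash
python3 -c "
from h import *
rel([(493.5,235.5,213,2.868)])
print(env.get_obs()['joints'].round(2))"
```

```text
at [407.7  10.7 213.1] 1.304
[0.958, 0.094, 0.001, -0.782]
[-0.27 -0.27  2.08  0.    1.33 -0.01]
```

Request:
step_arm([
  [0.958,0.094,0,-0.78],
  [0.958,0.094,0,-0.78],
  [0.958,0.094,0,-0.78],
  [0.958,0.094,0,-0.78],
  [0.958,0.094,0,-0.78],
  [0.958,0.094,0,-0.78],
  [0.958,0.094,0,-0.78],
  [0.958,0.094,0,-0.78],
  [0.958,0.094,0,-0.78],
  [0.958,0.094,0,-0.78],
  [0.958,0.094,0,-0.78],
  [0.958,0.094,0,-0.78],
])

```text
time: 14.05
eef_pos: [492.7, 237.9, 212.6]
tool_rot: [0.163, 0.987, 0.0, -0.0]
wrist_force: [-0.0, -0.4, 0.4]
width: 85.1
gripper_force: 0.0
```

```bash
python3 -c "
from h import *
rel([(493.5,235.5,213,2.868),(493.5,235.5,121,2.868)])"
```

```text
at [492.7 237.9 212.6] 2.815
[-0.006, -0.008, -0.002, -0.027]
[-0.006, -0.008, 0.366, -0.027]
```

Request:
step_arm([
  [-0.006,-0.008,0,-0.027],
  [-0.006,-0.008,0.1,-0.027],
  [-0.006,-0.008,0.2,-0.027],
  [-0.006,-0.008,0.28,-0.027],
  [-0.006,-0.008,0.33,-0.027],
  [-0.006,-0.008,0.366,-0.027],
  [-0.006,-0.008,0.366,-0.027],
])

```text
time: 14.63
eef_pos: [492.6, 234.4, 119.6]
tool_rot: [0.14, 0.99, -0.0, -0.002]
wrist_force: [-0.9, 0.5, -0.4]
width: 85.8
gripper_force: 0.0
```

Request:
step_arm([
  [0,0,0,0],
  [0,0,0,0],
  [0,0,0,0],
  [0,0,0,0],
  [0,0,0,0],
  [0,0,0,0],
  [0,0,0,0],
  [0,0,0,0],
  [0,0,0,0],
  [0,0,0,0],
], fingers=-1)

```text
time: 15.47
eef_pos: [494.6, 234.5, 122.1]
tool_rot: [0.14, 0.99, 0.001, 0.001]
wrist_force: [1.9, 5.9, 2.2]
width: 17.0
gripper_force: 62.7
```

Request:
step_arm([
  [0,0,-0.01,0],
  [0,0,-0.025,0],
  [0,0,-0.05,0],
  [0,0,-0.08,0],
  [0,0,-0.11,0],
  [0,0,-0.14,0],
  [0,0,-0.17,0],
  [0,0,-0.2,0],
  [0,0,-0.23,0],
  [0,0,-0.25,0],
  [0,0,-0.265,0],
  [0,0,-0.27,0],
])

```text
time: 16.47
eef_pos: [494.3, 234.0, 189.9]
tool_rot: [0.14, 0.99, 0.0, 0.001]
wrist_force: [0.4, -1.1, -7.7]
width: 16.9
gripper_force: 61.4
```

Request:
step_arm([
  [0,0,-0.015,0],
  [0,0,-0.04,0],
  [0,0,-0.07,0],
  [0,0,-0.1,0],
  [0,0,-0.12,0],
  [0,0,-0.13,0],
  [0,0,-0.13,0],
  [0,0,-0.13,0],
  [0,0,-0.13,0],
  [0,0,-0.13,0],
  [0,0,-0.13,0],
])

```text
time: 17.38
eef_pos: [493.6, 233.9, 221.0]
tool_rot: [0.14, 0.99, -0.0, -0.0]
wrist_force: [0.4, 0.5, -7.3]
width: 17.5
gripper_force: 61.5
```

```bash
python3 - <<'E'
from h import *
P2={n:env.capture(n) for n in("top","side")}
o=env.get_obs(); print(o["eef_pos"],o["wrist_force"].round(1),o["ft_torque"].round(2),o["width"],o["gripper_force"])
b=cv2.resize(P2["side"]["color"][180:265,300:385],(595,595),interpolation=cv2.INTER_CUBIC)
cv2.imwrite("pics/g.png",b[:,:,::-1])
E
```

```text
[493.78317131 233.91706981 221.23590206] [ 0.3 -0.7 -7.5] [0.03 0.02 0.01] 16.872303147625754 61.40978693962097
```

View pics/g.png

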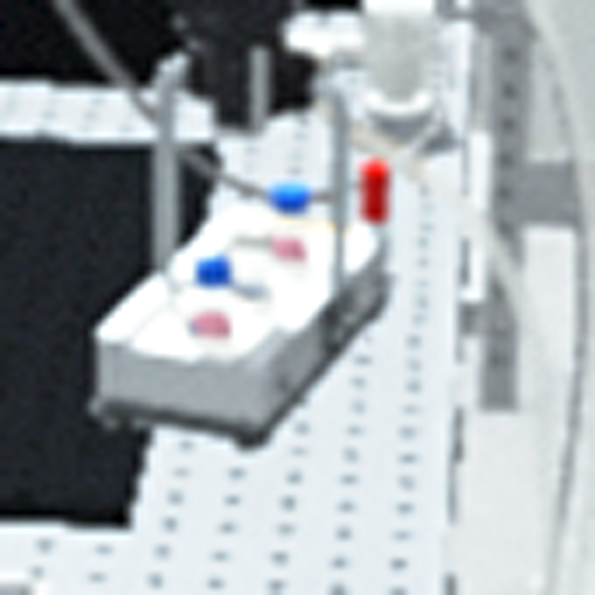

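The carrier is in the air and level. The vials stand upright, with blue caps at (290,195) and (213,270), and the latch is shut with its knob at (375,190). The wrist carries 7.5 N with almost no moment.

```bash
python3 -c "
from plant import env
print(env.job_done())"
```

```text
the job is handed in; nothing more can be done
None
```

I pushed the tray home, swung the latch shut and lifted the carrier about 10 cm by its handle. I handed the job in with it held still and level at about 17 s on the robot's clock, all three vials standing and no bystander touched; the hand-in gave no verdict.

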